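Third hand at the screwdriving fixture

ROBOT

A 7-joint arm with a two-finger parallel gripper is mounted at the origin on the work surface. World frame = base frame: x ahead of the robot, y to its left, z up, the work surface at z = 0. Lengths are in m, angles in rad, forces in N, time in s.
With the tool pointing down it reaches from about 0.35 to 0.9 m from the base axis. Payload 8.1 kg.
Tool frame: the origin (TCP) lies on the centre line of the jaws, within the pads' length; the fingertips stand 17 mm ahead of it and the grasp point (between the pads) lies 2 mm behind it; z points along the fingers, y is the direction in which the jaws open and shut (so a half turn about z gives the same grasp; the last joint's range is limited). The gripper opens to 92 mm and grips with 3 to 60 N. Pads are 19 mm wide; open, the fingers measure 130 mm over their backs; the gripper's body (75 mm by 190 mm) begins 47 mm behind the grasp point.
Start: joints at [1.02, 0.434, 0.025, 1.573, -0.012, 1.134, -0.075], TCP at [0.271, -0.563, 0.244] pointing down, gripper open.
Joint ranges: [-2.62, 2.62], [-0.44, 2.09], [-1.27, 1.32], [0.08, 2.57], [-1.32, 4.46], [0.12, 2], [-2.74, 2.74]. Speed limits (rad/s): [2.22, 2.22, 3.01, 3.01, 3.14, 3.14, 3.14].

INTERFACE

Orientations are given as a rotation vector (axis times angle).
In Python, from cell import arm, imaging, job gives the robot as it stands.
- The arm moves only by the tool jog_arm, never from a script. Its argument "moves" is a list of rows, each an object with "fingers": the closure, from -1 (fully open) to 1 (shut); "xyz": the shift along the tool's x, y, z in cm, a list of three; "angular": the turn, a rotation vector about the tool's x, y, z in rad, a list of three. In form: [{"fingers": fingers, "xyz": [dx, dy, dz], "angular": [ax, ay, az]}, ...]. A call has 1 to 12 rows; each row is the pose to reach, as a shift and turn from the pose commanded when the call began, along the tool's axes at that moment; what a row does not reach only later rows make up. A row lasts 1/8 s, in which the tool goes at most 62.5 mm and 10.7 degrees, less where a joint would pass 70% of its speed; a pose out of reach is approached as far as the arm can. A call with a gripper value outside its range is refused whole. The fingers move at their own pace and stop on an object; "grip_force" is the grip in N (left out, the last holds). Time passes only in rows, so rows that repeat a pose let the fingers close. It gives the time, the measured TCP pose, the force and the opening at its end, in the units of the state.
- arm.observe(): the state, without advancing time (a new reading comes with each control period).
- imaging.get_image(name): name is "scene" or "top" or "wrist"; returns the picture (420x560x3 uint8, red, green, blue); there is no depth.
- imaging.camera_params(name): a dict with "fx", "fy", "cx", "cy" (pixels), "rvec" (rotation vector, rad) and "tvec" (3), from world to camera coordinates, as OpenCV has them; the wrist camera has in their place "hand_eye" (4x4, takes a point from camera to tool coordinates, whose origin is the TCP and whose axes are the flange's). Camera axes: x right, y down, z forward; pixel columns grow to the right and rows downward; lengths in m; the calibration is good to about 2 mm. The wrist camera is an equidistant fisheye: a pixel r from the principal point sees the ray r / f radians off the axis. A picture is of the moment at which its call begins: read the wrist's pose just before it. camera_params takes no time and is no camera call.
- job.sign_off(): hands the job in, once; it reports no verdict.
The state is a dict: "clock": time; "joints": joint angles; "dq": joint speeds; "joint_efforts": joint torques, N m; "position": TCP position; "ee_rot": TCP orientation; "force": force on the tool from outside, world axes, zero at the start; "ft_torque": the same for the moment, N m; "width": opening from 0.0 (shut) to 1.0 (fully open).
Only numpy, scipy, OpenCV 4.12 (cv2) and the standard library are available. Lean on these libraries where they do the work, as an engineer would, in place of code of your own. Each camera call takes 0.05 s, during which the arm holds its last target. There are 200 camera calls.

TASK

Lift just one angle bracket out of the yellow bin, leaving the other two in it, and set it down on the blue plate in the fixture, the back of its upright leg against the steel fence and its end up against the brass stop. Then be a third hand while I screw it down: press it squarely against the fence with a steady push of about 10 newtons (keep it between 5 and 20, and never ram the fence), and finish while still holding it there. Leave the screws, tools and everything else lying on the bench where they are.

Things in the scene. Friction and masses are not known exactly. Their poses are not given: they have to be found in the camera images.
- bracket_a: one of three alike loose aluminium angle brackets (L section), 0.21 kg +-20 %, 120 mm long (along y). Origin: underside, mid-length, below the middle of the upright leg, which is 8 mm thick (grip it across this), 55 mm high, its flat back at x = +4 mm. The foot, 6 mm thick, runs out to x = -36 mm. z up. It stands on its foot in the bin, its x within 0.15 rad of the bin's x
- bracket_b: one of three alike loose aluminium angle brackets (L section), 0.21 kg +-20 %, 120 mm long (along y). Origin: underside, mid-length, below the middle of the upright leg, which is 8 mm thick (grip it across this), 55 mm high, its flat back at x = +4 mm. The foot, 6 mm thick, runs out to x = -36 mm. z up. It stands on its foot in the bin, its x within 0.15 rad of the bin's x
- bracket_c: one of three alike loose aluminium angle brackets (L section), 0.21 kg +-20 %, 120 mm long (along y). Origin: underside, mid-length, below the middle of the upright leg, which is 8 mm thick (grip it across this), 55 mm high, its flat back at x = +4 mm. The foot, 6 mm thick, runs out to x = -36 mm. z up. It stands on its foot in the bin, its x within 0.15 rad of the bin's x
- bracket_a_heel (a point): on bracket_a: lower edge of the back of the leg, at its +y end (x +4 mm, y +60 mm, z 0 in the bracket's frame); axes as the bracket's
- bracket_b_heel (a point): on bracket_b: lower edge of the back of the leg, at its +y end (x +4 mm, y +60 mm, z 0 in the bracket's frame); axes as the bracket's
- bracket_c_heel (a point): on bracket_c: lower edge of the back of the leg, at its +y end (x +4 mm, y +60 mm, z 0 in the bracket's frame); axes as the bracket's
- bin: yellow plastic parts bin, fixed to the bench; origin under its centre, z up. Inside 250 mm (x) by 160 mm (y), walls 4 mm, floor 4 mm; rims 77 mm high on the +x side and the two y sides, 47 mm on the -x side (and along the first 45 mm of the y sides)
- fixture: screwdriving fixture, fixed: dark steel base 170 (x) by 240 (y) by 15 mm; origin under its centre, z up, x points square to the fence. A blue backplate 100 by 176 by 4 mm is clamped on it, top 19 mm above the bench: the bracket's place. Two toggle clamps with red levers at its front corners, lower than 60 mm above the bench, outside |y| = 70 mm
- fence: steel bar 150 mm long, rigid, fixed along the +x side of the fixture; origin at mid-length, at the foot of its working face, which looks to -x; it stands 14 mm above the blue plate. Axes as the fixture's
- stop: brass end-stop block, 30 mm (x) by 14 mm (y), rigid, top level with the fence's, at the fence's +y end; origin at the foot of its working face, which looks to -y. Axes as the fixture's
- corner (a point): where the fence's face, the end stop's face and the top of the blue plate meet; axes as the fixture's. When the bracket is home its heel point is here and its axes agree with the fixture's, so its origin is at x -4, y -60, z 0 mm from here
- screw_dish: loose round steel dish of small screws, 62 mm across and 24 mm high, origin under its centre; a bystander
- screwdriver: loose screwdriver with red handle, 200 mm long, lying; a bystander
- oil_bottle: loose small white bottle with red cap, 40 mm across, 85 mm high, origin under its centre; a bystander
- square: loose small steel try square lying flat: stock 90 mm long and 14 mm thick along y, a thin blade 110 mm long out to +x from one end; a bystander
- gauge_block: loose brass setting block 30 by 60 by 22 mm, origin under its centre; a bystander
Mind the look-alikes: they are no part of the job. Leave any pink look-alike of the bracket_b alone.

How it is judged:
On the way:
1. one bracket is lifted clear of the bin in the fingers (((height (world z) of bracket_a above 0.09 m and contact force between the fingers and bracket_a above 2 N) or (height (world z) of bracket_b above 0.09 m and contact force between the fingers and bracket_b above 2 N) or (height (world z) of bracket_c above 0.09 m and contact force between the fingers and bracket_c above 2 N))), for 0.2 s.
At the end, for the whole second after the job is handed in: one bracket upright and flat on the plate (2.5 mm, 2 deg), back against the fence (3 mm, 2 deg), end within 4 mm of the stop, pressing on the fence with 5 to 20 N, at rest, held by the fingers; the other two brackets still in the bin (((x of bracket_a_heel in the frame of corner between -0.003 and 0.002 m and y of bracket_a_heel in the frame of corner between -0.004 and 0.002 m and z of bracket_a_heel in the frame of corner below 0.0025 m and y of bracket_a in the frame of corner below -0.05 m and angle between the x axis of bracket_a and the x axis of fixture, either way round below 0.035 rad and angle between bracket_a's own z axis and vertical below 0.035 rad and contact force between bracket_a and fence between 5 and 20 N and contact force between the fingers and bracket_a above 3 N and linear speed of bracket_a below 0.01 m/s and x of bracket_b in the frame of bin between -0.125 and 0.127 m and y of bracket_b in the frame of bin between -0.08 and 0.08 m and z of each of bracket_b, bracket_c in the frame of bin below 0.03 m and x of bracket_c in the frame of bin between -0.125 and 0.127 m and y of bracket_c in the frame of bin between -0.08 and 0.08 m) or (x of bracket_b_heel in the frame of corner between -0.003 and 0.002 m and y of bracket_b_heel in the frame of corner between -0.004 and 0.002 m and z of bracket_b_heel in the frame of corner below 0.0025 m and y of bracket_b in the frame of corner below -0.05 m and angle between the x axis of bracket_b and the x axis of fixture, either way round below 0.035 rad and angle between bracket_b's own z axis and vertical below 0.035 rad and contact force between bracket_b and fence between 5 and 20 N and contact force between the fingers and bracket_b above 3 N and linear speed of bracket_b below 0.01 m/s and x of bracket_a in the frame of bin between -0.125 and 0.127 m and y of bracket_a in the frame of bin between -0.08 and 0.08 m and z of each of bracket_a, bracket_c in the frame of bin below 0.03 m and x of bracket_c in the frame of bin between -0.125 and 0.127 m and y of bracket_c in the frame of bin between -0.08 and 0.08 m) or (x of bracket_c_heel in the frame of corner between -0.003 and 0.002 m and y of bracket_c_heel in the frame of corner between -0.004 and 0.002 m and z of bracket_c_heel in the frame of corner below 0.0025 m and y of bracket_c in the frame of corner below -0.05 m and angle between the x axis of bracket_c and the x axis of fixture, either way round below 0.035 rad and angle between bracket_c's own z axis and vertical below 0.035 rad and contact force between bracket_c and fence between 5 and 20 N and contact force between the fingers and bracket_c above 3 N and linear speed of bracket_c below 0.01 m/s and x of bracket_a in the frame of bin between -0.125 and 0.127 m and y of bracket_a in the frame of bin between -0.08 and 0.08 m and z of each of bracket_a, bracket_b in the frame of bin below 0.03 m and x of bracket_b in the frame of bin between -0.125 and 0.127 m and y of bracket_b in the frame of bin between -0.08 and 0.08 m))); the arm keeps its last pose, push and grip.
It fails at once if a bracket rams the fence (over 40 N) (contact force between any of bracket_a, bracket_b, bracket_c and fence above 40 N).
It fails at once if a second bracket is taken out of the bin (height (world z) of each of bracket_a, bracket_b above 0.09 m or height (world z) of each of bracket_b, bracket_c above 0.09 m or height (world z) of each of bracket_a, bracket_c above 0.09 m).
It fails at once if a dish, tool, bottle or block on the bench is shifted by more than 20 mm (distance of any of screw_dish, screwdriver, oil_bottle, square, gauge_block from where it was at the start of the episode above 0.02 m).
It also fails if it takes over 64 s, if anything falls off the work surface, if the arm or the gripper's body presses on something with over 40 N, if the wrist force passes 120 N, or if a joint passes its speed limit or range.

## Working session

There is one attempt and no reset: what is moved stays moved. The work goes in short steps, Python scripts to look and compute and a tool call to move; the robot and the scene stay as the last step left them, time stands still between calls to the robot, and variables do not carry over. Pictures are saved under pics/ and viewed, about 8 in all and at most 12, crops included, and the job is handed in when it is done.

Besides the shell and the picture viewer there is one more tool, called after "Request:" as name([rows], argument=value, ...), one row to a line, values as JSON. jog_arm: Moves the arm, as the interface text tells. Its arguments: {"type":"object","properties":{"moves":{"type":"array"},"grip_force":{"type":"number"}},"required":["moves"]}

```bash
mkdir -p pics; ls; python3 - <<'E'
from cell import arm, imaging, job
import cv2, numpy as np
print(arm.observe())
for n in ("scene","top","wrist"):
    im=imaging.get_image(n); cv2.imwrite(f"pics/{n}0.png",im[:,:,::-1]); print(n,imaging.camera_params(n))
a=[cv2.imread(f"pics/{n}0.png") for n in("scene","top")]
E
```

```text
pics
{'clock': 0.0, 'joints': array([ 1.02043287,  0.43520536,  0.02492377,  1.57408581, -0.01161193,
        1.13398004, -0.07509904]), 'dq': array([-0.00074495, -0.00110181, -0.00337168, -0.00308506,  0.00145931,
       -0.00037933, -0.00172195]), 'joint_efforts': array([ 1.03623090e-03, -6.67848158e+01,  9.86110680e-01, -3.14470911e+01,
       -6.03797031e-02,  4.28106403e-02,  2.70364071e-04]), 'position': array([ 0.27036861, -0.56296718,  0.24295968]), 'ee_rot': array([-3.06176663e+00, -6.97113694e-01,  6.98640809e-04]), 'force': array([ 0.84844792, -0.56815335, -0.05834317]), 'ft_torque': array([ 0.02091298, -0.06405059,  0.01184815]), 'width': 1.0021718894902776}
scene {'fx': 496.107231117462, 'fy': 496.107231117462, 'cx': 281.14437381152555, 'cy': 205.34979586294733, 'rvec': array([ 1.74842893,  1.71797515, -0.77880188]), 'tvec': array([-0.00500718, -0.33392896,  1.71474884])}
top {'fx': 460.3441283376085, 'fy': 460.3441283376085, 'cx': 270.49317724071136, 'cy': 203.10707576409365, 'rvec': array([ 2.15610667, -2.12376862,  0.19653679]), 'tvec': array([-0.00169347,  0.56350184,  0.99794325])}
wrist {'fx': 325.19226210127806, 'fy': 325.19226210127806, 'cx': 278.19295404703837, 'cy': 213.12796141018345, 'hand_eye': array([[ 7.44721848e-04, -9.61710638e-01, -2.74065857e-01,
         7.42551719e-02],
       [ 9.99999528e-01,  8.87225141e-04, -3.96008322e-04,
         5.69116003e-05],
       [ 6.24003535e-04, -2.74065432e-01,  9.61710845e-01,
        -1.41381235e-01],
       [ 0.00000000e+00,  0.00000000e+00,  0.00000000e+00,
         1.00000000e+00]])}
```

```bash
python3 - <<'E'
import cv2
im=cv2.imread("pics/top0.png"); cv2.imwrite("pics/top0b.png",cv2.resize(im,(800,600),interpolation=cv2.INTER_CUBIC))
E
```

```text
(no output)
```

View pics/top0b.png

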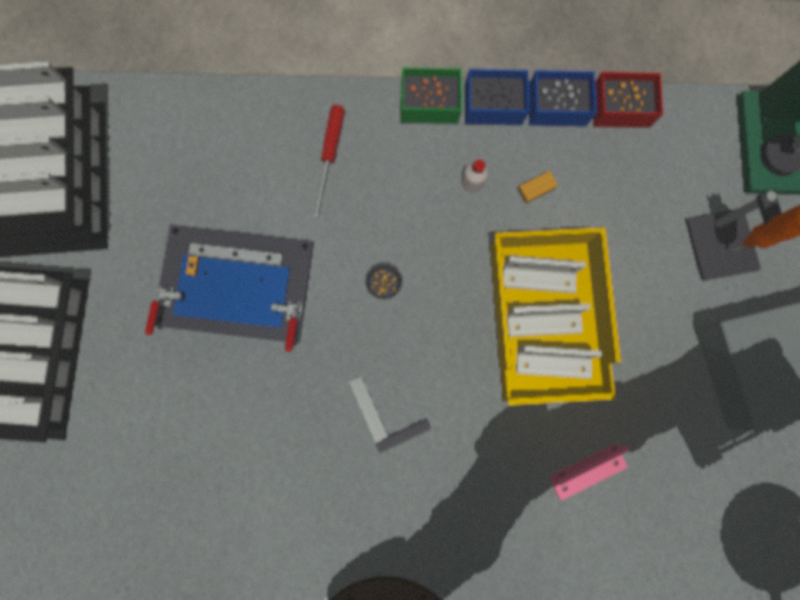

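View pics/scene0.png

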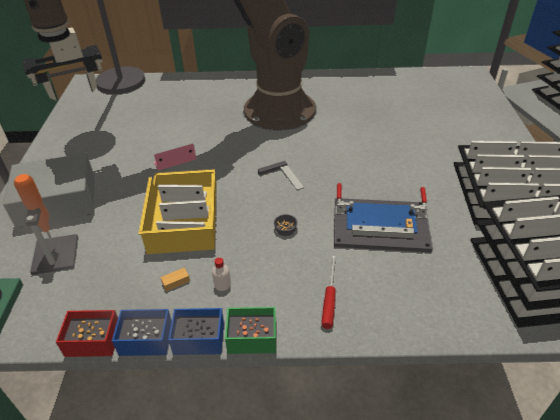

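The top view (800x600) shows these candidates:
- Three aluminium brackets in the yellow bin at about (543,272), (547,318) and (555,360). Their legs are on the far side and their feet point toward the robot.
- A pink look-alike at (590,472).
- Look-alike brackets in the racks at the left edge.

The fixture is at (237,290), with its fence on the far side and the brass stop at (191,265). I'll check the bin and the fixture in a close crop.

```bash
cat > h.py <<'E'
import numpy as np, cv2
from scipy.spatial.transform import Rotation as R
from cell import arm, imaging, job
def ray(name,uv,st=None):
    p=imaging.camera_params(name); uv=np.atleast_2d(uv).astype(float)
    d=np.c_[(uv[:,0]-p['cx'])/p['fx'],(uv[:,1]-p['cy'])/p['fy']]
    if name=='wrist':
        r=np.linalg.norm(d,axis=1)+1e-12
        d=np.c_[d*(np.sin(r)/r)[:,None],np.cos(r)]
        H=p['hand_eye'];T=np.eye(4);T[:3,:3]=R.from_rotvec(st['ee_rot']).as_matrix();T[:3,3]=st['position']
        M=T@H; return M[:3,3],d@M[:3,:3].T
    d=np.c_[d,np.ones(len(d))]; Rm=R.from_rotvec(p['rvec']).as_matrix()
    return -Rm.T@p['tvec'], d@Rm
def world(name,uv,z,st=None):
    o,d=ray(name,uv,st); return (o+d*((np.broadcast_to(z,len(d))-o[2])/d[:,2])[:,None])
def proj(name,X,st=None):
    p=imaging.camera_params(name); X=np.atleast_2d(X)
    if name=='wrist':
        H=p['hand_eye'];T=np.eye(4);T[:3,:3]=R.from_rotvec(st['ee_rot']).as_matrix();T[:3,3]=st['position']
        M=np.linalg.inv(T@H); c=X@M[:3,:3].T+M[:3,3]
        th=np.arctan2(np.hypot(c[:,0],c[:,1]),c[:,2]); r=np.hypot(c[:,0],c[:,1])+1e-12
        return np.c_[c[:,0]/r*th*p['fx']+p['cx'],c[:,1]/r*th*p['fy']+p['cy']]
    c=X@R.from_rotvec(p['rvec']).as_matrix().T+p['tvec']
    return c[:,:2]/c[:,2:]*p['fx']+[p['cx'],p['cy']]
E
python3 - <<'E'
from h import *
im=cv2.imread("pics/top0.png")
a=cv2.resize(im[150:290,335:445],(400*110//140*1+85,510),interpolation=cv2.INTER_CUBIC)
k=3.6
a=cv2.resize(im[150:290,340:440],None,fx=4,fy=4,interpolation=cv2.INTER_CUBIC)
b=cv2.resize(im[150:290,100:200],None,fx=4,fy=4,interpolation=cv2.INTER_CUBIC)
cv2.imwrite("pics/crop1.png",np.hstack([a,b]))
s=0.7
print(world('top',np.array([[543,272],[547,318],[555,360]])*s,0.01))
print('binrim',world('top',np.array([[495,235],[605,230],[617,360],[508,402],[614,398]])*s,[.077,.077,.047,.047,.047]))
print('fence',world('top',np.array([[190,255],[282,264]])*s,.033), world('top',np.array([[237,290]])*s,.019))
print('square etc',world('top',np.array([[384,281],[430,425],[350,380],[380,445],[537,186],[475,172],[590,472]])*s,.0))
E
```

```text
[[ 0.6047551  -0.25350299  0.01      ]
 [ 0.52782114 -0.25807213  0.01      ]
 [ 0.45924582 -0.26924516  0.01      ]]
binrim [[ 0.64915094 -0.16216008  0.077     ]
 [ 0.66037715 -0.33625871  0.077     ]
 [ 0.45821939 -0.3570154   0.047     ]
 [ 0.39077362 -0.18412261  0.047     ]
 [ 0.39919047 -0.34964913  0.047     ]]
fence [[0.61844892 0.32548638 0.033     ]
 [0.60611709 0.17629078 0.033     ]] [[0.5645813 0.2497066 0.019    ]]
square etc [[ 0.58698215  0.01042543  0.        ]
 [ 0.35267806 -0.0669677   0.        ]
 [ 0.42259501  0.06328816  0.        ]
 [ 0.32027095  0.01298386  0.        ]
 [ 0.75708518 -0.24969248  0.        ]
 [ 0.78015108 -0.14330146  0.        ]
 [ 0.28252811 -0.32281673  0.        ]]
```

View pics/crop1.png

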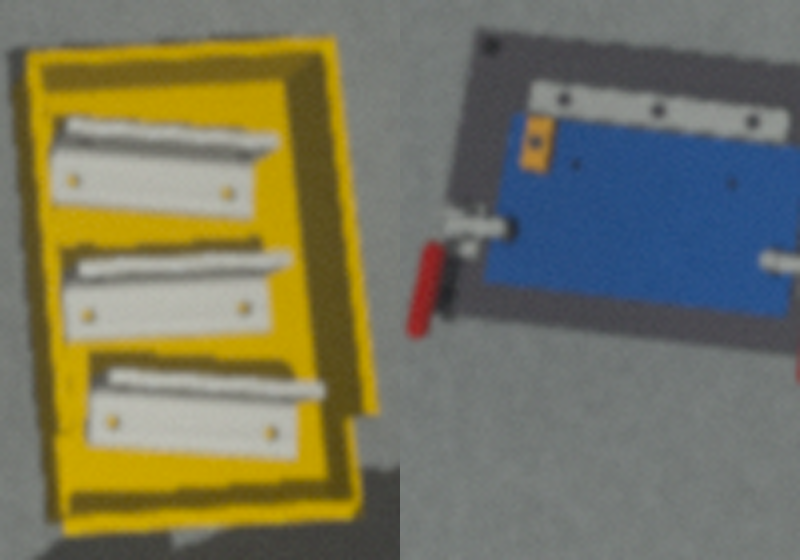

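The left crop shows the bin's three brackets. The nearest has its leg-top strip from (108,376) to (323,391), with free space on its foot side. The right crop shows the fence strip from (530,97) to (788,123) and the brass stop at (537,143). I choose the nearest bracket in the bin: it is aluminium, while the pink one and the racked ones lie outside the bin. Next I'll work out where to hover above it.

```bash
python3 - <<'E'
from h import *
c=lambda x,y,o:[o+x/4,150+y/4]
L=world('top',[c(108,376,340),c(323,391,340)],.059); print('leg',L, np.linalg.norm(L[0]-L[1]), L.mean(0))
d=(L[0]-L[1]); yaw=np.arctan2(-d[0],d[1]); print('bracket yaw',yaw)
L2=world('top',[c(80,268,340),c(292,259,340)],.059);print('mid',L2.mean(0))
F=world('top',[c(530,112,0+100-0),c(788,137,100)],.033)  # x offset: crop b starts at 400
F=world('top',[[100+130/4,150+112/4],[100+388/4,150+137/4]],.033); d=F[0]-F[1]; print('fence',F,'yaw',np.arctan2(-d[0],d[1]),np.linalg.norm(d))
print('stop corner',world('top',[[100+153/4,150+116/4]],.033))
st=arm.observe(); Rm=R.from_rotvec(st['ee_rot']).as_matrix(); print(Rm.round(3), st['joints'][6])
# delta to hover over bracket
t=L.mean(0); t[2]=0.20
print('shift tool cm',(Rm.T@(t-st['position']))*100)
E
```

```text
leg [[ 0.47297074 -0.20853908  0.059     ]
 [ 0.46644602 -0.32814295  0.059     ]] 0.11978171274519774 [ 0.46970838 -0.26834102  0.059     ]
bracket yaw -0.05449871652102823
mid [ 0.53674642 -0.25389137  0.059     ]
fence [[0.61961206 0.32671299 0.033     ]
 [0.60740012 0.17726625 0.033     ]] yaw -0.08153318607502158 0.14994485834020282
stop corner [[0.61747567 0.31332476 0.033     ]]
[[ 0.901  0.433 -0.001]
 [ 0.433 -0.901  0.001]
 [-0.    -0.001 -1.   ]] -0.07511009670755649
shift tool cm [ 30.72508323 -17.93343527   4.32979971]
```

Request:
jog_arm([
  {"fingers":0,"xyz":[5.1,-3.0,0.7],"angular":[0,0,-0.18]},
  {"fingers":0,"xyz":[10.2,-6.0,1.4],"angular":[0,0,-0.36]},
  {"fingers":0,"xyz":[15.4,-9.0,2.1],"angular":[0,0,-0.54]},
  {"fingers":0,"xyz":[20.5,-12.0,2.9],"angular":[0,0,-0.72]},
  {"fingers":0,"xyz":[25.6,-15.0,3.6],"angular":[0,0,-0.9]},
  {"fingers":0,"xyz":[30.7,-17.9,4.3],"angular":[0,0,-1.068]},
  {"fingers":0,"xyz":[30.7,-17.9,4.3],"angular":[0,0,-1.068]},
  {"fingers":0,"xyz":[30.7,-17.9,4.3],"angular":[0,0,-1.068]},
  {"fingers":0,"xyz":[30.7,-17.9,4.3],"angular":[0,0,-1.068]},
])

```text
clock: 1.27
position: [0.469, -0.2707, 0.2007]
ee_rot: [2.285, 2.156, -0.001]
force: [-0.3, 0.2, 0.8]
width: 0.502
```

```bash
python3 - <<'E'
from h import *
st=arm.observe(); im=imaging.get_image('wrist')[:,:,::-1].copy(); cv2.imwrite("pics/w1.png",im)
Rm=R.from_rotvec(st['ee_rot']).as_matrix(); print(st['position'],Rm.round(4).tolist(),st['width'])
# overlay predicted near bracket
def bp(x,y,yaw,z0=.004):
    P=np.array([[4,60,55],[-4,60,55],[-4,-60,55],[4,-60,55],[-36,60,6],[-36,-60,6]])/1000.
    return P@R.from_euler('z',yaw).as_matrix().T+[x,y,z0]
uv=proj('wrist',bp(.4697,-.2683,-.0545),st); print(uv.round(1).tolist())
b=cv2.resize(im,(800,600),interpolation=cv2.INTER_CUBIC)
for p in uv*800/560: cv2.circle(b,tuple(int(v) for v in p),3,(0,0,255),1)
cv2.imwrite("pics/w1o.png",b)
E
```

```text
[ 0.46897066 -0.27072977  0.200709  ] [[0.0583, 0.9983, -0.0005], [0.9983, -0.0583, -0.0007], [-0.0007, -0.0004, -1.0]] 0.5023169428625868
[[283.0, 136.1], [273.7, 136.2], [274.5, 264.4], [282.9, 264.3], [242.9, 134.6], [245.9, 245.5]]
```

View pics/w1o.png

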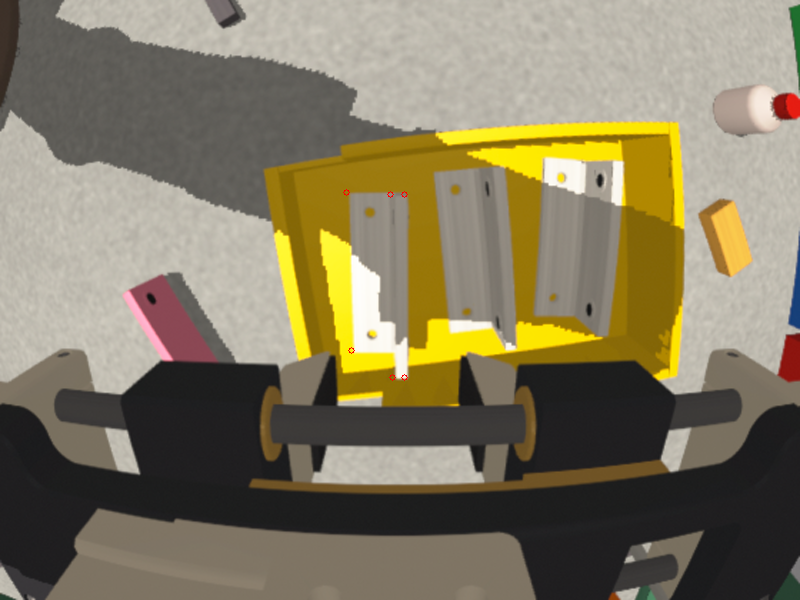

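The overlay (red) fits the nearest bracket. Its real leg top runs from about (400,193) to (400,380), within about 2 mm of the prediction. There is free space on both sides for the half-open fingers, so I'll descend with small corrections.

Request:
jog_arm([
  {"fingers":0,"xyz":[0.28,0.13,5],"angular":[0,0,0]},
  {"fingers":0,"xyz":[0.28,0.13,9],"angular":[0,0,0.005]},
  {"fingers":0,"xyz":[0.28,0.13,12],"angular":[0,0,0.005]},
  {"fingers":0,"xyz":[0.28,0.13,14],"angular":[0,0,0.005]},
  {"fingers":0,"xyz":[0.28,0.13,15.6],"angular":[0,0,0.005]},
  {"fingers":0,"xyz":[0.28,0.13,15.6],"angular":[0,0,0.005]},
  {"fingers":0,"xyz":[0.28,0.13,15.6],"angular":[0,0,0.005]},
])

```text
clock: 2.2
position: [0.4717, -0.2668, 0.0454]
ee_rot: [2.287, 2.153, 0.0]
force: [1.1, -0.4, 0.2]
width: 0.499
```

Request:
jog_arm([
  {"fingers":0.5,"xyz":[0,0,0.1],"angular":[0,0,0]},
  {"fingers":1,"xyz":[0,0,0.1],"angular":[0,0,0]},
  {"fingers":1,"xyz":[0,0,0.1],"angular":[0,0,0]},
  {"fingers":1,"xyz":[0,0,0.1],"angular":[0,0,0]},
  {"fingers":1,"xyz":[0,0,0.1],"angular":[0,0,0]},
  {"fingers":1,"xyz":[0,0,0.1],"angular":[0,0,0]},
  {"fingers":1,"xyz":[0,0,0.1],"angular":[0,0,0]},
], grip_force=30)

```text
clock: 3.08
position: [0.4713, -0.2664, 0.0438]
ee_rot: [2.287, 2.154, -0.0]
force: [0.3, -0.1, 3.3]
width: 0.086
```

Request:
jog_arm([
  {"fingers":1,"xyz":[0,0,-1],"angular":[0,0,0]},
  {"fingers":1,"xyz":[0,0,-3],"angular":[0,0,0]},
  {"fingers":1,"xyz":[0,0,-6],"angular":[0,0,0]},
  {"fingers":1,"xyz":[0,0,-9],"angular":[0,0,0]},
  {"fingers":1,"xyz":[0,0,-12],"angular":[0,0,0]},
  {"fingers":1,"xyz":[0,0,-15],"angular":[0,0,0]},
  {"fingers":1,"xyz":[0,0,-15.5],"angular":[0,0,0]},
  {"fingers":1,"xyz":[0,0,-15.5],"angular":[0,0,0]},
])

```text
clock: 4.08
position: [0.471, -0.2664, 0.1984]
ee_rot: [-2.287, -2.153, 0.0]
force: [0.2, -0.4, -1.6]
width: 0.083
```

```bash
python3 - <<'E'
from h import *
st=arm.observe(); im=imaging.get_image('wrist')[:,:,::-1].copy(); cv2.imwrite("pics/w2.png",im)
Rm=R.from_rotvec(st['ee_rot']).as_matrix(); print(st['position'],Rm.round(4).tolist(),st['width'],st['force'])
b=cv2.resize(im,(800,600),interpolation=cv2.INTER_CUBIC); cv2.imwrite("pics/w2o.png",b)
# predicted bracket in hand: origin at tool (.., z=+0.04)
P=np.array([[4,60,55],[-4,60,55],[-36,60,6],[-4,60,6]])/1000.
# bracket y=tool x, bracket x=tool y, bracket z=-tool z
Q=np.c_[P[:,1],P[:,0],0.040-P[:,2]]@Rm.T+st['position']
print(proj('wrist',Q,st).round(1).tolist())
E
```

```text
[ 0.47095487 -0.26635674  0.19838763] [[0.0601, 0.9982, -0.0003], [0.9982, -0.0601, -0.0], [-0.0, -0.0003, -1.0]] 0.08342248539379432 [ 0.24632006 -0.42633381 -1.62274749]
[[287.7, 159.0], [267.2, 159.0], [211.6, 149.8], [270.2, 149.0]]
```

View pics/w2o.png

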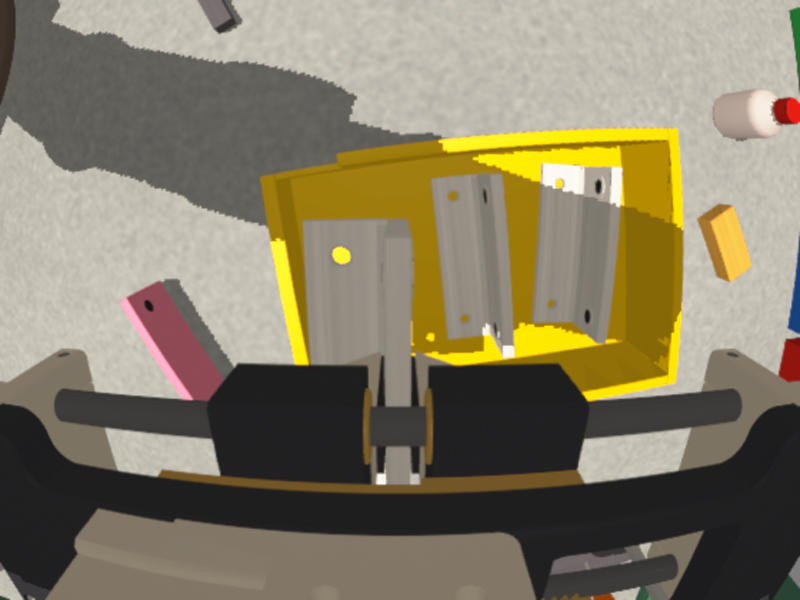

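The bracket is held squarely. Its +y end shows at (303,219), about 2 mm short of the tool-centred prediction, and the other two are still in the bin. I'll carry it to a hover in front of the fence.

Request:
jog_arm([
  {"fingers":1,"xyz":[3,0.4,0],"angular":[0,0,0]},
  {"fingers":1,"xyz":[8,1.1,0],"angular":[0,0,0]},
  {"fingers":1,"xyz":[14,2,0],"angular":[0,0,0]},
  {"fingers":1,"xyz":[20,2.9,0],"angular":[0,0,0.01]},
  {"fingers":1,"xyz":[26,3.8,0],"angular":[0,0,0.0215]},
  {"fingers":1,"xyz":[32,4.7,0],"angular":[0,0,0.0215]},
  {"fingers":1,"xyz":[38,5.5,0],"angular":[0,0,0.0215]},
  {"fingers":1,"xyz":[44,6.3,1],"angular":[0,0,0.0215]},
  {"fingers":1,"xyz":[49,7.1,2],"angular":[0,0,0.0215]},
  {"fingers":1,"xyz":[53,7.6,4],"angular":[0,0,0.0215]},
  {"fingers":1,"xyz":[53,7.6,4],"angular":[0,0,0.0215]},
  {"fingers":1,"xyz":[53,7.6,4],"angular":[0,0,0.0215]},
])

```text
clock: 5.62
position: [0.5784, 0.2572, 0.1573]
ee_rot: [-2.31, -2.129, 0.004]
force: [0.9, -0.4, -2.1]
width: 0.086
```

```bash
python3 - <<'E'
from h import *
st=arm.observe(); im=imaging.get_image('wrist')[:,:,::-1].copy(); cv2.imwrite("pics/w3.png",im)
Rm=R.from_rotvec(st['ee_rot']).as_matrix(); print(st['position'],Rm.round(4).tolist(),st['width'],st['force'])
C=np.array([.6175,.3133,.019]);F=R.from_euler('z',-.0815).as_matrix()
pts=np.array([[0,0,14],[0,-150,14],[-30,0,14],[0,0,0]])/1000.
uv=proj('wrist',pts@F.T+C,st); print(uv.round(1).tolist())
crop=im[100:300,180:420]; b=cv2.resize(crop,None,fx=3,fy=3,interpolation=cv2.INTER_CUBIC)
for p in (uv-[180,100])*3: cv2.circle(b,tuple(int(v) for v in p),4,(0,0,255),1)
cv2.imwrite("pics/w3o.png",b)
E
```

```text
[0.57838964 0.257173   0.15728567] [[0.0814, 0.9967, -0.0022], [0.9967, -0.0814, -0.0017], [-0.0019, -0.0021, -1.0]] 0.08644889102280624 [ 0.86443353 -0.44510162 -2.08734531]
[[320.3, 141.4], [314.1, 303.0], [283.6, 141.0], [318.3, 140.4]]
```

View pics/w3o.png

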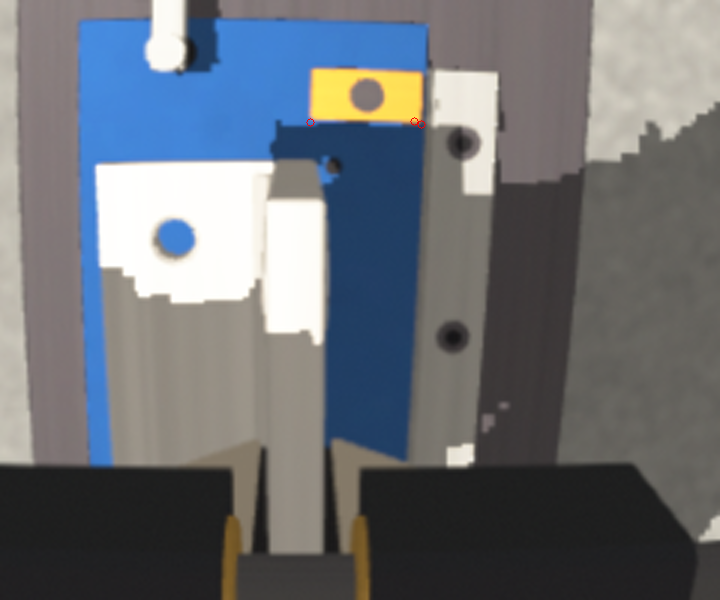

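The crop shows the brass stop's front edge at row 122, matching the prediction. The fence face is at about column 428, roughly 2 mm beyond the prediction. I'll get these edges from pixel colours.

```bash
python3 - <<'E'
from h import *
im=cv2.imread("pics/w3.png").astype(float); 
Rr=R.from_rotvec; p=np.array([0.57838964,0.257173,0.15728567])
Rm=np.array([[0.0814,0.9967,-0.0022],[0.9967,-0.0814,-0.0017],[-0.0019,-0.0021,-1.0]]); st={'position':p,'ee_rot':R.from_matrix(Rm).as_rotvec()}
def cross(v,th):  # first subpixel crossing below th
    i=np.where((v[:-1]>=th)&(v[1:]<th))[0]; 
    return i[0]+(v[i[0]]-th)/(v[i[0]]-v[i[0]+1]) if len(i) else np.nan
uv=[]
for r in range(148,248,4):
    seg=im[r,300:345,0]-im[r,300:345,2]; c=cross(seg,0.5*np.median(seg[:8]))
    if c==c: uv.append([300+c,r])
uv=np.array(uv); W=world('wrist',uv,.019,st); A=np.polyfit(W[:,1],W[:,0],1); res=W[:,0]-np.polyval(A,W[:,1])
k=abs(res)<.001; A=np.polyfit(W[k,1],W[k,0],1); print('fence foot x at y=.313',np.polyval(A,.313),'yaw',-np.arctan(A[0]),res.std(),k.sum())
uv=[]
for c in range(290,316,3):
    col=im[130:155,c,2]-im[130:155,c,0]; x=cross(col,0.5*(col.max()+col.min())); uv.append([c,130+x])
uv=np.array(uv); S=world('wrist',uv,.033,st); print('stop edge',uv[:,1].round(1),S[[0,-1]].round(4).tolist())
# bracket in tool frame: leg top end corners & foot end
H=imaging.camera_params('wrist')
for name,px,zt in (('leg top end',[[180+267/3,100+199/3],[180+326/3,100+199/3]],-.015),('foot top end',[[180+97/3,100+164/3],[180+262/3,100+162/3]],.034)):
    o,d=ray('wrist',px,st); o=(o-p)@Rm; d=d@Rm; print(name,(o+d*((zt-o[2])/d[:,2])[:,None]).round(4).tolist())
E
```

```text
fence foot x at y=.313 0.6197731321957813 yaw -0.10418440798347535 4.6590293826034934e-05 25
stop edge [139.5 139.6 139.9 139.9 140.  140.  140.1 140.1 140.5] [[0.5929, 0.3166, 0.033], [0.6123, 0.3143, 0.033]]
leg top end [[0.0571, -0.0033, -0.015], [0.0571, 0.0044, -0.015]]
foot top end [[0.0573, -0.0357, 0.034], [0.0573, -0.0056, 0.034]]
```

```bash
python3 - <<'E'
from h import *
im=cv2.imread("pics/w3.png").astype(float); g=im.sum(2)/3
p=np.array([0.57838964,0.257173,0.15728567])
Rm=np.array([[0.0814,0.9967,-0.0022],[0.9967,-0.0814,-0.0017],[-0.0019,-0.0021,-1.0]]); st={'position':p,'ee_rot':R.from_matrix(Rm).as_rotvec()}
def line(rows,c0,c1,zt,f):
    uv=[]
    for r in rows:
        s=f[r,c0:c1]; d=np.abs(np.diff(s)); i=d.argmax(); w=d[max(0,i-1):i+2]; uv.append([c0+(w*np.arange(max(0,i-1),max(0,i-1)+len(w))).sum()/w.sum()+.5,r])
    o,d=ray('wrist',uv,st); o=(o-p)@Rm; d=d@Rm; T=o+d*((zt-o[2])/d[:,2])[:,None]
    A=np.polyfit(T[:,0],T[:,1],1); res=T[:,1]-np.polyval(A,T[:,0]); k=abs(res)<.0007; A=np.polyfit(T[k,0],T[k,1],1); return A,res.std(),k.sum()
br=im[:,:,0]-im[:,:,2]
print('leg back top edge',line(range(170,240,3),280,296,-.015,br))
print('leg front top edge',line(range(172,210,3),264,274,-.015,g))
print('foot left edge (vs plate)',line(range(160,240,3),205,222,.034,br))
print('fence',line(range(148,248,4),308,330,.1573-.019,br))
# top camera automatic: fence front foot edge, and plate
t=cv2.imread("pics/top0.png").astype(float); bt=t[:,:,0]-t[:,:,2]; uv=[]
for c in range(142,192,3):
    s=bt[172:192,c]; m=.5*(s[:4].mean()+s[-6:].mean()); i=np.where((s[:-1]<m)&(s[1:]>=m))[0][0]; uv.append([c,172+i+(m-s[i])/(s[i+1]-s[i])])
W=world('top',uv,.026); A=np.polyfit(W[:,1],W[:,0],1); print('top fence yaw',-np.arctan(A[0]),np.polyval(A,.313),(W[:,0]-np.polyval(A,W[:,1])).std())
E
```

```text
leg back top edge (array([0.01464952, 0.00380829]), np.float64(0.00015604877151104452), np.int64(24))
leg front top edge (array([ 0.03503487, -0.00545284]), np.float64(0.0003969404324461371), np.int64(12))
foot left edge (vs plate) (array([ 0.02311237, -0.04045203]), np.float64(0.0014637522696889092), np.int64(7))
fence (array([0.02250451, 0.03576671]), np.float64(9.112428410005447e-05), np.int64(25))
top fence yaw -0.10461020311427026 0.6179911593277612 0.0001235186070203117
```

Wrist and top cameras agree that the fence yaw is about −0.104. The bracket is about 0.008 rad off it in the same image. I'll turn 0.01 rad and lower it to about 12 mm short of the fence and 2 mm above the plate.

Request:
jog_arm([
  {"fingers":1,"xyz":[0.1,1.9,1],"angular":[0,0,0.01]},
  {"fingers":1,"xyz":[0.1,1.9,3],"angular":[0,0,0.01]},
  {"fingers":1,"xyz":[0.1,1.9,5],"angular":[0,0,0.01]},
  {"fingers":1,"xyz":[0.1,1.9,7],"angular":[0,0,0.01]},
  {"fingers":1,"xyz":[0.1,1.9,8.5],"angular":[0,0,0.01]},
  {"fingers":1,"xyz":[0.1,1.9,9.3],"angular":[0,0,0.01]},
  {"fingers":1,"xyz":[0.1,1.9,9.5],"angular":[0,0,0.01]},
  {"fingers":1,"xyz":[0.1,1.9,9.5],"angular":[0,0,0.01]},
  {"fingers":1,"xyz":[0.1,1.9,9.5],"angular":[0,0,0.01]},
])

```text
clock: 6.8
position: [0.5984, 0.2578, 0.0644]
ee_rot: [2.32, 2.117, 0.002]
force: [-0.1, -0.0, -1.3]
width: 0.089
```

```bash
python3 - <<'E'
from h import *
st=arm.observe(); im=imaging.get_image('wrist')[:,:,::-1].copy(); cv2.imwrite("pics/w4.png",im)
Rm=R.from_rotvec(st['ee_rot']).as_matrix(); print(st['position'],Rm.round(4).tolist(),st['width'],st['force'],st['ft_torque'])
b=cv2.resize(im[100:280,180:420],None,fx=3,fy=3,interpolation=cv2.INTER_CUBIC); cv2.imwrite("pics/w4o.png",b)
E
```

```text
[0.59839966 0.25777946 0.06443894] [[0.0914, 0.9958, 0.0011], [0.9958, -0.0914, 0.0005], [0.0006, 0.0011, -1.0]] 0.08916883056279576 [-0.06814277 -0.00463587 -1.26150088] [-0.06452219 -0.14294761  0.00091454]
```

View pics/w4o.png

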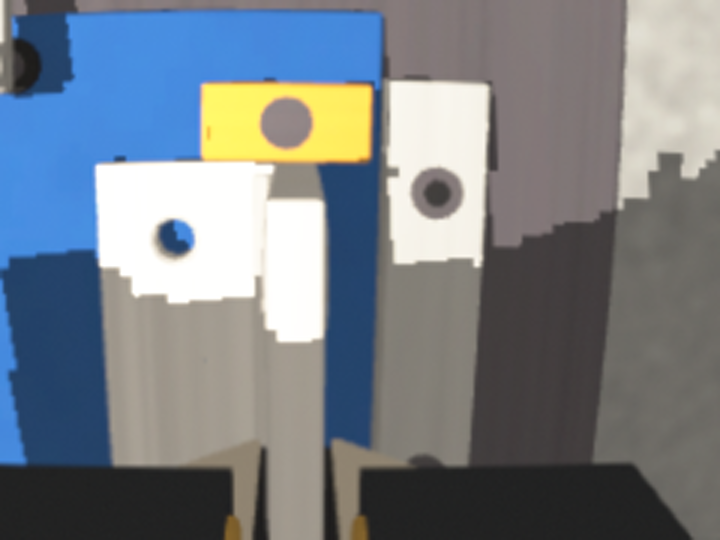

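The crop shows the bracket's end (row ~163) almost at the stop's edge (row ~161), with the fence foot at about column 378. I'll work out the remaining gaps.

```bash
python3 - <<'E'
from h import *
im=cv2.imread("pics/w4.png").astype(float); st=arm.observe(); p=st['position']; Rm=R.from_rotvec(st['ee_rot']).as_matrix()
print(p)
def tool(px,z,tl=False):
    o,d=ray('wrist',px,st); o=(o-p)@Rm; d=d@Rm; zt=z if tl else p[2]-z; return (o+d*((zt-o[2])/d[:,2])[:,None])
br=im[:,:,0]-im[:,:,2]
uv=[]
for r in range(165,245,4):
    s=br[r,290:325]; m=.5*(s[:8].max()+s[-12:].mean()); i=np.where((s[:-1]>=m)&(s[1:]<m))[0]; uv.append([290+i[-1]+(s[i[-1]]-m)/(s[i[-1]]-s[i[-1]+1]),r])
T=tool(uv,.019); A=np.polyfit(T[:,0],T[:,1],1); print('fence slope,y@.057',A[0],np.polyval(A,.057))
uv=[]
for r in range(168,240,4):
    s=br[r,280:297]; d=np.abs(np.diff(s)); i=d.argmax(); uv.append([280+i+.5,r])
T=tool(uv,-.015,True); A=np.polyfit(T[:,0],T[:,1],1); print('back slope,y@.057',A[0],np.polyval(A,.057))
k=lambda x,y:[180+x/3,100+y/3]
print('stop',tool([k(210,161),k(365,161)],.033)); print('stop px yellow-col', [float(np.round(v)) for v in br[148:160,285]])
print('bracket foot end',tool([k(97,163),k(262,162)],.034,True),'leg',tool([k(267,199),k(324,199)],-.015,True))
E
```

```text
[0.5983245  0.25774159 0.06434036]
fence slope,y@.057 0.010595276858575513 0.016303005279534884
back slope,y@.057 0.017299816742204255 0.004626279674076278
stop [[ 0.05778058 -0.0147106   0.03134036]
 [ 0.05777637  0.01275814  0.03134036]]
stop px yellow-col [-159.0, -159.0, -159.0, -161.0, -162.0, -155.0, -55.0, 4.0, 3.0, 0.0, -8.0, -13.0]
bracket foot end [[ 0.05751258 -0.03568285  0.034     ]
 [ 0.05728631 -0.00556947  0.034     ]] leg [[ 0.05711657 -0.0033127  -0.015     ]
 [ 0.0571227   0.00411393 -0.015     ]]
```

Request:
jog_arm([
  {"fingers":1,"xyz":[-0.05,0.2,0.1],"angular":[0,0,-0.003]},
  {"fingers":1,"xyz":[-0.05,0.4,0.2],"angular":[0,0,-0.003]},
  {"fingers":1,"xyz":[-0.05,0.6,0.3],"angular":[0,0,-0.003]},
  {"fingers":1,"xyz":[-0.05,0.8,0.35],"angular":[0,0,-0.003]},
  {"fingers":1,"xyz":[-0.05,0.8,0.4],"angular":[0,0,-0.003]},
  {"fingers":1,"xyz":[-0.05,0.8,0.4],"angular":[0,0,-0.003]},
  {"fingers":1,"xyz":[-0.05,0.8,0.4],"angular":[0,0,-0.003]},
])

```text
clock: 7.72
position: [0.6058, 0.2563, 0.0597]
ee_rot: [-2.317, -2.121, 0.0]
force: [-0.6, 0.6, -1.4]
width: 0.086
```

Request:
jog_arm([
  {"fingers":1,"xyz":[0,0,0.05],"angular":[0,0,0]},
  {"fingers":1,"xyz":[0,0,0.1],"angular":[0,0,0]},
  {"fingers":1,"xyz":[0,0,0.1],"angular":[0,0,0]},
  {"fingers":1,"xyz":[0,0,0.1],"angular":[0,0,0]},
])

```text
clock: 8.22
position: [0.6059, 0.2563, 0.0589]
ee_rot: [2.318, 2.121, 0.0]
force: [-0.5, -1.4, 2.1]
width: 0.085
```

Contact with the plate is light, about 4 N net. Now I'll creep toward the fence.

Request:
jog_arm([
  {"fingers":1,"xyz":[0,0.06,0],"angular":[0,0,0]},
  {"fingers":1,"xyz":[0,0.12,0],"angular":[0,0,0]},
  {"fingers":1,"xyz":[0,0.18,0],"angular":[0,0,0]},
  {"fingers":1,"xyz":[0,0.24,0],"angular":[0,0,0]},
  {"fingers":1,"xyz":[0,0.24,0],"angular":[0,0,0]},
])

```text
clock: 8.85
position: [0.6082, 0.2564, 0.0589]
ee_rot: [-2.317, -2.121, -0.0]
force: [-3.3, -0.5, 4.6]
width: 0.086
```

Request:
jog_arm([
  {"fingers":1,"xyz":[0,0.04,0],"angular":[0,0,0]},
  {"fingers":1,"xyz":[0,0.08,0],"angular":[0,0,0]},
  {"fingers":1,"xyz":[0,0.08,0],"angular":[0,0,0]},
  {"fingers":1,"xyz":[0,0.08,0],"angular":[0,0,0]},
])

```text
clock: 9.35
position: [0.609, 0.2563, 0.0589]
ee_rot: [-2.317, -2.121, -0.0]
force: [-3.7, -0.0, 4.7]
width: 0.09
```

```bash
python3 -c "
from h import *
s=arm.observe();print(s['position'],s['force'],s['ft_torque'],s['ee_rot'])"
```

```text
[0.60897868 0.25633896 0.05885843] [-3.68755493 -0.03610491  4.70957621] [ 0.03221334  0.81055268 -0.03102476] [-2.31719130e+00 -2.12092462e+00 -2.32644747e-04]
```

Request:
jog_arm([
  {"fingers":1,"xyz":[0,0.03,0],"angular":[0,0,0]},
  {"fingers":1,"xyz":[0,0.06,0],"angular":[0,0,0]},
  {"fingers":1,"xyz":[0,0.06,0],"angular":[0,0,0]},
])

```text
clock: 9.72
position: [0.6091, 0.2564, 0.0589]
ee_rot: [-2.317, -2.121, 0.001]
force: [-5.1, -0.2, 5.1]
width: 0.085
```

Request:
jog_arm([
  {"fingers":1,"xyz":[0,0.02,0],"angular":[0,0,0]},
  {"fingers":1,"xyz":[0,0.04,0],"angular":[0,0,0]},
  {"fingers":1,"xyz":[0,0.04,0],"angular":[0,0,0]},
])

```text
clock: 10.1
position: [0.6092, 0.2564, 0.0589]
ee_rot: [-2.316, -2.121, 0.002]
force: [-6.7, -0.4, 8.0]
width: 0.085
```

```bash
python3 -c "
from h import *
s=arm.observe();print(s['position'],s['force'],s['ft_torque'],s['ee_rot'])"
```

```text
[0.60918558 0.2563528  0.05886894] [-6.65551176 -0.43354928  8.01930478] [-0.04160063  1.45898939 -0.01087129] [-2.31635052e+00 -2.12087897e+00  1.50875386e-03]
```

The fence is reached: the position stalls at x = 0.6092 and the yaw moment is near zero, so contact is flush. I'll ease the downward press a little and build up the push gently.

Request:
jog_arm([
  {"fingers":1,"xyz":[0,0.03,-0.02],"angular":[0,0,0]},
  {"fingers":1,"xyz":[0,0.06,-0.04],"angular":[0,0,0]},
  {"fingers":1,"xyz":[0,0.09,-0.04],"angular":[0,0,0]},
  {"fingers":1,"xyz":[0,0.09,-0.04],"angular":[0,0,0]},
  {"fingers":1,"xyz":[0,0.09,-0.04],"angular":[0,0,0]},
])

```text
clock: 10.72
position: [0.6095, 0.2563, 0.0589]
ee_rot: [-2.316, -2.12, 0.003]
force: [-7.7, 0.3, 5.8]
width: 0.085
```

```bash
python3 - <<'E'
from h import *
s=arm.observe();print(s['position'],s['force'],s['ft_torque'],s['ee_rot'])
im=imaging.get_image('wrist')[:,:,::-1].copy(); cv2.imwrite("pics/w5.png",im)
Rm=R.from_rotvec(s['ee_rot']).as_matrix(); print(Rm.round(4).tolist())
b=cv2.resize(im[90:270,170:410],None,fx=3,fy=3,interpolation=cv2.INTER_CUBIC); cv2.imwrite("pics/w5o.png",b)
E
```

```text
[0.60947092 0.25632532 0.05887693] [-7.72062762  0.33008087  5.80327301] [ 0.10513036  1.66910168 -0.13993328] [-2.31585814 -2.12033045  0.00302015]
[[0.088, 0.9961, -0.0026], [0.9961, -0.088, -0.0001], [-0.0003, -0.0025, -1.0]]
```

View pics/w5o.png

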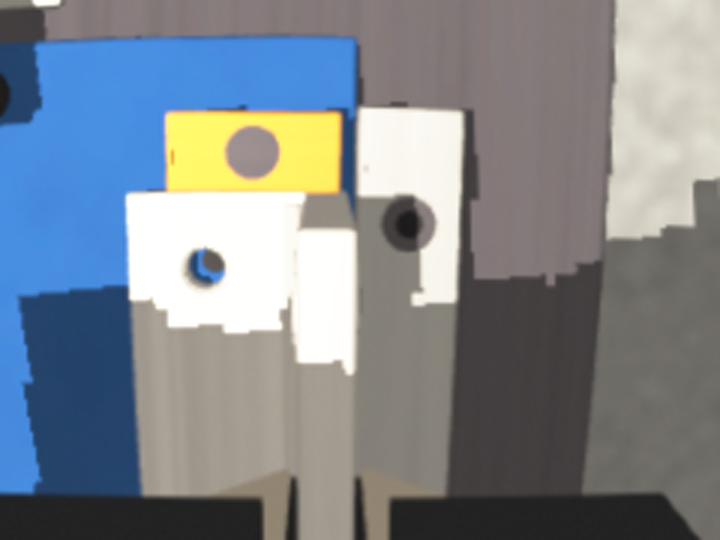

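The crop shows the foot end touching the stop's edge at row 192 and the leg's back at column 355 against the fence face at 357. I'll bring the push up to about 12 N at the wrist.

Request:
jog_arm([
  {"fingers":1,"xyz":[0,0.03,0],"angular":[0,0,0]},
  {"fingers":1,"xyz":[0,0.06,0],"angular":[0,0,0]},
  {"fingers":1,"xyz":[0,0.09,0],"angular":[0,0,0]},
  {"fingers":1,"xyz":[0,0.12,0],"angular":[0,0,0]},
  {"fingers":1,"xyz":[0,0.12,0],"angular":[0,0,0]},
  {"fingers":1,"xyz":[0,0.12,0],"angular":[0,0,0]},
  {"fingers":1,"xyz":[0,0.12,0],"angular":[0,0,0]},
])

```text
clock: 11.65
position: [0.6097, 0.2563, 0.0589]
ee_rot: [-2.315, -2.12, 0.005]
force: [-10.8, 0.2, 8.1]
width: 0.088
```

```bash
python3 - <<'E'
from h import *
s=arm.observe();print(s['position'],s['force'],s['ft_torque'],R.from_rotvec(s['ee_rot']).as_matrix().round(4).tolist())
E
```

```text
[0.60970814 0.2563279  0.05889857] [-10.8404989    0.17322786   8.14548969] [ 0.05106088  2.56184756 -0.25017939] [[0.0878, 0.9961, -0.0041], [0.9961, -0.0878, -0.0003], [-0.0007, -0.0041, -1.0]]
```

The moment about z (−0.25 Nm) puts the contact centre about 23 mm toward the −y end. I'll turn slightly toward the measured fence yaw and ease z.

Request:
jog_arm([
  {"fingers":1,"xyz":[0,0.02,-0.02],"angular":[0,0,0.003]},
  {"fingers":1,"xyz":[0,0.05,-0.04],"angular":[0,0,0.007]},
  {"fingers":1,"xyz":[0,0.05,-0.04],"angular":[0,0,0.007]},
  {"fingers":1,"xyz":[0,0.05,-0.04],"angular":[0,0,0.007]},
  {"fingers":1,"xyz":[0,0.05,-0.04],"angular":[0,0,0.007]},
])

```text
clock: 12.28
position: [0.6102, 0.2563, 0.0589]
ee_rot: [-2.322, -2.112, 0.005]
force: [-9.8, 0.6, 4.7]
width: 0.086
```

```bash
python3 - <<'E'
from h import *
s=arm.observe();print(s['position'],s['force'],s['ft_torque'],R.from_rotvec(s['ee_rot']).as_matrix().round(4).tolist())
E
```

```text
[0.61017867 0.25627847 0.05888215] [-9.83640062  0.60803371  4.72703646] [ 0.22049412  2.20809203 -0.24788412] [[0.0948, 0.9955, -0.0043], [0.9955, -0.0948, -0.0003], [-0.0007, -0.0043, -1.0]]
```

Request:
jog_arm([
  {"fingers":1,"xyz":[0,0.02,0],"angular":[0,0,0.004]},
  {"fingers":1,"xyz":[0,0.05,0],"angular":[0,0,0.008]},
  {"fingers":1,"xyz":[0,0.05,0],"angular":[0,0,0.008]},
  {"fingers":1,"xyz":[0,0.05,0],"angular":[0,0,0.008]},
  {"fingers":1,"xyz":[0,0.05,0],"angular":[0,0,0.008]},
])

```text
clock: 12.9
position: [0.6103, 0.2563, 0.0589]
ee_rot: [-2.33, -2.103, 0.006]
force: [-11.5, -0.6, 6.7]
width: 0.084
```

```bash
python3 - <<'E'
from h import *
s=arm.observe();print(s['position'],s['force'],s['ft_torque'],R.from_rotvec(s['ee_rot']).as_matrix().round(4).tolist())
E
```

```text
[0.61029759 0.25629378 0.0589173 ] [-11.53013543  -0.55774889   6.73708378] [ 0.21760971  2.50921256 -0.11818537] [[0.1022, 0.9948, -0.0049], [0.9948, -0.1022, -0.0005], [-0.001, -0.0048, -1.0]]
```

Now the contact is nearly centred, at about 10 mm off, and x no longer advances. I'll let it settle and do a final check.

Request:
jog_arm([
  {"fingers":1,"xyz":[0,0,0],"angular":[0,0,0.002]},
  {"fingers":1,"xyz":[0,0,0],"angular":[0,0,0.002]},
  {"fingers":1,"xyz":[0,0,0],"angular":[0,0,0.002]},
  {"fingers":1,"xyz":[0,0,0],"angular":[0,0,0.002]},
  {"fingers":1,"xyz":[0,0,0],"angular":[0,0,0.002]},
  {"fingers":1,"xyz":[0,0,0],"angular":[0,0,0.002]},
])

```text
clock: 13.65
position: [0.6103, 0.2563, 0.0589]
ee_rot: [-2.332, -2.101, 0.006]
force: [-10.7, -0.1, 7.0]
width: 0.084
```

```bash
python3 - <<'E'
from h import *
F=[]
for i in range(3):
    s=arm.observe(); im=imaging.get_image('wrist')[:,:,::-1].copy(); F.append(np.r_[s['force'],s['ft_torque'],s['position']])
print(np.round(F,4),s['clock'],s['width']); p=s['position'];Rm=R.from_rotvec(s['ee_rot']).as_matrix();print(Rm.round(4).tolist()); st=s
cv2.imwrite("pics/w6.png",im)
def tool(px,z,tl=False):
    o,d=ray('wrist',px,st); o=(o-p)@Rm; d=d@Rm; zt=z if tl else p[2]-z; return (o+d*((zt-o[2])/d[:,2])[:,None])
im=im.astype(float); br=im[:,:,0]-im[:,:,2]; g=im.mean(2)
# stop edge (brass->bracket/blue)
print('stop edge',[tool([[c,140+np.argmax(np.diff(br[140:165,c]))+.5]],.033)[0,:2].round(4).tolist() for c in (232,250,262,270)])
sc=imaging.get_image('scene')[:,:,::-1]; tp=imaging.get_image('top')[:,:,::-1]
a=cv2.resize(im[90:270,170:410].astype(np.uint8),(400,300)); b=cv2.resize(sc[150:300,130:330],(400,300)); c=cv2.resize(sc[165:255,320:440],(400,300),interpolation=cv2.INTER_CUBIC); d=cv2.resize(tp,(400,300))
cv2.imwrite("pics/fin.png",np.vstack([np.hstack([a,b]),np.hstack([c,d])]))
E
```

```text
[[-1.07371e+01 -8.01000e-02  7.04860e+00  1.75300e-01  2.52870e+00
   2.28000e-02  6.10300e-01  2.56300e-01  5.89000e-02]
 [-1.10852e+01  8.36300e-01  6.56260e+00  1.93300e-01  2.49290e+00
   3.95000e-02  6.10300e-01  2.56300e-01  5.89000e-02]
 [-1.15391e+01 -6.23100e-01  5.97290e+00  1.87900e-01  2.51480e+00
   8.00000e-03  6.10300e-01  2.56300e-01  5.89000e-02]] 13.75 0.08491645756537085
[[0.104, 0.9946, -0.0049], [0.9946, -0.104, -0.0005], [-0.001, -0.0048, -1.0]]
stop edge [[0.0585, -0.0236], [0.0584, -0.0142], [0.0583, -0.008], [0.0583, -0.0039]]
```

View pics/fin.png

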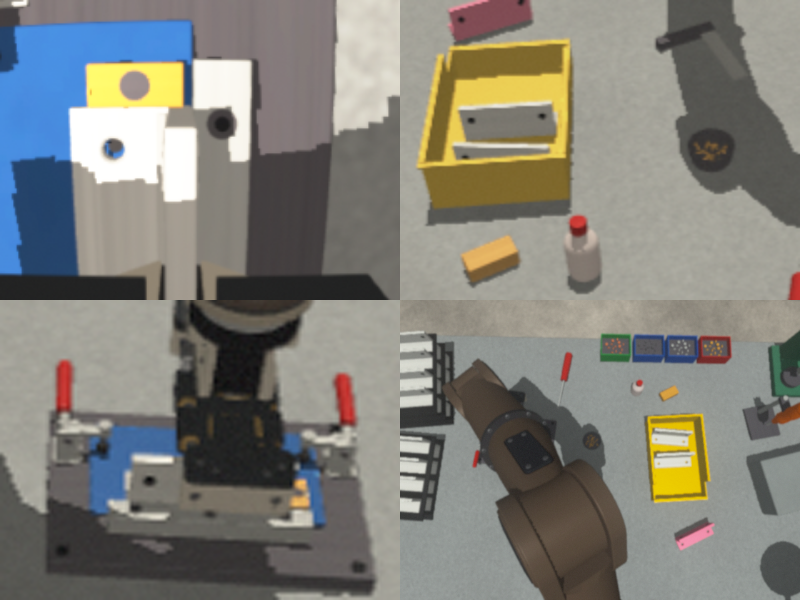

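```bash
python3 -c "
from cell import job; print(job.sign_off())"
```

```text
the job is handed in; nothing more can be done
None
```

I lifted the nearest bracket out of the yellow bin and set it on the blue plate. It is pressed back-flat against the steel fence with its end at the brass stop, and I handed the job in at about 14 s with the gripper still holding it. The sign-off gave no verdict.

**Last checks:**
- **Push:** the wrist push toward the fence was steady at 10.7–11.5 N. With about 8–9 N resting on the plate and unknown plate friction, I estimate the fence itself sees roughly 8–11 N; it was not measured directly.
- **Fit to the fence:** the moment about vertical was near zero, so the bracket sits flush. Tool tilt was about 0.005 rad, and tool yaw (−0.104) matched the fence yaw from both cameras.
- **Gap at the stop:** the end is about 1 mm short of the stop, within the 4 mm tolerance but not confirmed touching.
- **Surroundings:** the other two brackets are still in the bin. The dish, screwdriver, bottle, block and square look undisturbed.

**Disagreements:** my first hand-picked estimate of the fence yaw (−0.08) was wrong against the later measurements. I corrected it before the final push, using the images and the contact moment. The cameras also differed by about 2 mm on where the fence face is, so I relied on the contact force to find it.

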